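# Clear the coral-cutting bed into its scrap drawer

## Robot

A 7-joint arm with a two-finger parallel gripper is mounted at the origin on the work surface. World frame = base frame: x ahead of the robot, y to its left, z up, the work surface at z = 0. Lengths are in mm, angles in rad, forces in N, time in s.
With the tool pointing down it reaches from about 400 to 925 mm from the base axis. Payload 4.1 kg.
Tool frame: the origin (TCP) lies midway between the tips of the shut fingers; the grasp point (between the pads) lies r.tcp_to_grasp behind it (r.tcp_to_grasp is the distance from the TCP to the grasp point, in mm); z points along the fingers, y is the line along which they close (so a half turn about z gives the same grasp; the last joint's range is limited). The gripper opens to 85 mm and grips with 20 to 120 N. Pads are 22 mm wide; open, the fingers measure 114 mm over their backs; the gripper's body (76 mm by 85 mm) begins 54 mm behind the grasp point. The pads swing forward as they close: fully open they stand 13 mm farther back than shut.
Start: joints at [-1.445, 0.398, 0.045, 1.537, -0.019, 1.207, -0.051], TCP at [144.868, 633.685, 231.347] pointing down, gripper open.
Joint ranges: [-2.82, 2.82], [-0.49, 2.23], [-1.37, 1.46], [0, 2.46], [-1.36, 4.5], [0.23, 2], [-2.94, 2.94]. Speed limits (rad/s): [2.57, 2.57, 3.14, 3.14, 3.14, 3.14, 3.14].

## Interface

Orientations are given as a unit quaternion [w, x, y, z].
In Python, from rig import r gives the robot as it stands. The module is installed in compiled form; this text tells all that it offers.
- The arm moves only by the tool arm_command, never from a script. Its argument "rows" is a list of rows, each a list of 5 numbers: the shift along the tool's x, y, z in cm, then the turn about the tool's z in degrees, then the opening, from -1 (shut) to 1 (fully open). A call has 1 to 20 rows; each row shifts and turns the commanded pose from where the row before left it, along the tool's axes as they then stand; what a row does not reach is not made up. A row lasts 1/10 s, in which the tool goes at most 50 mm and 8.59 degrees, less where a joint would pass 70% of its speed; a pose out of reach is approached as far as the arm can. A call with a gripper value outside its range is refused whole. The fingers move at their own pace and stop on an object; the grip force is fixed at half the most. Time passes only in rows, so rows that do not move let the fingers close. It gives the time, the measured TCP pose, the force, the opening and the grip force at its end, in the units of the state.
- r.observe(): the state, without advancing time (a new reading comes with each control period).
- r.read_camera(name): name is "side" or "top"; returns the picture (420x560x3 uint8, red, green, blue); there is no depth.
- r.camera_params(name): a dict with "intrinsics" (3x3 intrinsics, pixels), "rvec" (rotation vector, rad) and "tvec" (3), from world to camera coordinates, as OpenCV has them. Camera axes: x right, y down, z forward; pixel columns grow to the right and rows downward; lengths in mm; the calibration is good to about 2 mm. A picture is of the moment at which its call begins. camera_params takes no time and is no camera call.
- r.hand_in(): hands the job in; it is judged then, once.
The state is a dict: "time": time; "joint_pos": joint angles; "joint_vel": joint speeds; "tau": joint torques, N m; "ee_pos": TCP position; "ee_rot": TCP orientation; "force": force on the tool from outside, world axes, zero at the start; "torque": the same for the moment, N m; "finger_gap": finger opening in mm; "grasp_force": force on a finger pad.
Only numpy, scipy, OpenCV 4.12 (cv2) and the standard library are available. Lean on these libraries where they do the work, as an engineer would, in place of code of your own. Each camera call takes 0.05 s, during which the arm holds its last target. There are 200 camera calls.

## Task

Clear the cutting bed: pull the scrap drawer under it well open, set the finished mushroom-shaped plugs stem-up in their clear tray, and only then take the brush and sweep every chunk of rock over the open edge of the bed into the drawer, keeping the gripper itself off the chunks on the bed. Stand the brush back in its tray on its bristles as it was, and push the drawer fully shut with all the chunks inside. Leave the bottle, jar and cup beside the work alone.

Things in the scene. Friction and masses are not known exactly. Their poses are not given: they have to be found in the camera images.
- station: The cutting station, fixed (place and yaw vary): a low white cabinet 280 x 220 mm with a black rubber bed as its top, 85 mm above the counter, and a scrap drawer below. Origin at the centre of its underside, axes as bed. Behind the bed's back fence stands the grey cutter head, x from 136 to 208 mm, up to 128 mm above the counter.
- bed (a point): Centre of the bed's top surface, 85 mm above the counter. -x points to the open front edge, the side the drawer comes out of; z up. Aluminium fences 18 mm high stand on both long sides and at the back: the bed is free for y from -86 to 86 mm and x from -125 mm (open edge, no fence) to +130 mm (back fence).
- drawer (a joint): Opening of the scrap drawer under the bed, m: 0 shut, 0.14 fully out (stop). It slides along the bed's -x. Out by d, it offers an opening below the bed's open edge 178 mm wide and about d - 6 mm long. Its front is 15 mm thick, with its top edge 7 mm lower than the bed. It moves with 1 to 2 N.
- handle (a point): Middle of the scrap drawer's handle: a horizontal round steel bar, 11 mm thick, 100 mm long along the bed's y, 35 mm out from the drawer's front face, 50 mm above the counter. Moves with the drawer. Axes as the bed's.
- drawer_in (a point): Centre of the scrap drawer's inner floor (20 mm above the counter); inside, the drawer is 235 mm along x and 178 mm along y, its side walls 39 mm high. Axes as the bed's; moves with the drawer.
- brush: Hand brush standing in its tray: stiff black bristle block 100 (x) x 36 (y) x 28 mm high, wooden back 102 x 38 mm up to 42 mm, then an upright wooden grip along x, 80 mm long, 18 mm thick, from 42 to 76 mm, topped by a bead 26 mm thick up to 86 mm. Origin at the centre of the bristles' underside, z up. About 120 g. Can be gripped from above across y.
- brush_tray: The brush's place: fixed shallow grey tray, outside 136 (x) x 70 (y) x 16 mm, walls and floor 4 mm thick; origin at the centre of its underside, z up. The brush stands in it, lengthwise along the tray's x.
- plug_tray: Fixed shallow clear tray for finished plugs, empty at first, outside 150 (x) x 85 (y) x 16 mm, walls and floor 4 mm thick; origin at the centre of its underside, z up.
- chunk0: Broken piece of grey reef rock lying on the bed: angular lump about 26 x 20 mm and 20 mm high, 35 g (25 to 50 g); origin at the centre of its underside, z up as it lies at first. May be absent (three to five are there).
- chunk1: Broken piece of grey reef rock lying on the bed: angular lump about 24 x 22 mm and 18 mm high, 35 g (25 to 50 g); origin at the centre of its underside, z up as it lies at first. May be absent (three to five are there).
- chunk2: Broken piece of grey reef rock lying on the bed: angular lump about 28 x 20 mm and 21 mm high, 35 g (25 to 50 g); origin at the centre of its underside, z up as it lies at first. May be absent (three to five are there).
- chunk3: Broken piece of grey reef rock lying on the bed: angular lump about 23 x 21 mm and 22 mm high, 35 g (25 to 50 g); origin at the centre of its underside, z up as it lies at first. May be absent (three to five are there).
- chunk4: Broken piece of grey reef rock lying on the bed: angular lump about 27 x 22 mm and 19 mm high, 35 g (25 to 50 g); origin at the centre of its underside, z up as it lies at first. May be absent (three to five are there).
- plug0: Finished white ceramic coral plug, mushroom-shaped, standing on its head on the back part of the bed: disc 34 mm across and 9 mm thick below, stem 12 mm across standing up from it to 29 mm; origin at the centre of the disc's underside, z up along the stem. 30 g. May be absent (two or three are there).
- plug1: Finished white ceramic coral plug, mushroom-shaped, standing on its head on the back part of the bed: disc 34 mm across and 9 mm thick below, stem 12 mm across standing up from it to 29 mm; origin at the centre of the disc's underside, z up along the stem. 30 g. May be absent (two or three are there).
- plug2: Finished white ceramic coral plug, mushroom-shaped, standing on its head on the back part of the bed: disc 34 mm across and 9 mm thick below, stem 12 mm across standing up from it to 29 mm; origin at the centre of the disc's underside, z up along the stem. 30 g. May be absent (two or three are there).
- additive: Bystander: white bottle, 70 mm across, 170 mm high, origin under its centre.
- food_jar: Bystander: amber jar, 70 mm across, 80 mm high, origin under its centre.
- cup: Bystander: clear measuring cup, 76 mm across, 80 mm high, origin under its centre.

How it is judged:
By the outcome, as a careful person would: the job done as asked, in the order asked, and still so for the second after the job is handed in, with the robot touching nothing.
Of chunk0, chunk1, chunk2, chunk3, chunk4 only 3 to 5 are there at a start; the rules pass over those that are not, and their reading is None.
Of plug0, plug1, plug2 only 2 to 3 are there at a start; the rules pass over those that are not, and their reading is None.
At some moment in a run one of chunk0, chunk1, chunk2, chunk3, chunk4 may be knocked a few centimetres aside while the robot is not near it.
Once in a run the grip may slacken for a moment while it holds something.
It also fails if it takes over 200 s, if anything falls off the work surface, if the arm or the gripper's body presses on something with over 40 N, if the wrist force passes 120 N, or if a joint passes its speed limit or range.

## Working session

There is one attempt and no reset: what is moved stays moved. The work goes in short steps, Python scripts to look and compute and a tool call to move; the robot and the scene stay as the last step left them, time stands still between calls to the robot, and variables do not carry over. Pictures are saved under pics/ and viewed, at most 14 in all, crops included, and the job is handed in when it is done.

Besides the shell and the picture viewer there is one more tool, called after ">>>" by a JSON object that holds its "name" and its "arguments", one argument or row to a line. arm_command: Moves the arm, as the interface text tells. Its arguments: {"type":"object","properties":{"rows":{"type":"array"}},"required":["rows"]}

```bash
mkdir -p pics; cat > h.py <<'E'
import numpy as np, cv2
from rig import r
def cam(n):
    p=r.camera_params(n); K=np.array(p["intrinsics"],float); R=cv2.Rodrigues(np.array(p["rvec"],float))[0]; t=np.array(p["tvec"],float).reshape(3)
    return K,R,t
def ray(n,uv):
    K,R,t=cam(n); d=R.T@np.linalg.solve(K,[uv[0],uv[1],1.]); return -R.T@t,d
def onz(n,uv,z):
    c,d=ray(n,uv); return c+d*(z-c[2])/d[2]
def tri(a,b):
    (c1,d1),(c2,d2)=ray("top",a),ray("side",b); d1=d1/np.linalg.norm(d1);d2=d2/np.linalg.norm(d2)
    s=np.linalg.lstsq(np.c_[d1,-d2],c2-c1,rcond=None)[0]; p,q=c1+s[0]*d1,c2+s[1]*d2
    return (p+q)/2,np.linalg.norm(p-q)
def proj(n,P):
    K,R,t=cam(n); x=K@(R@np.array(P,float)+t); return x[:2]/x[2]
def snap(n,f):
    im=r.read_camera(n); cv2.imwrite("pics/"+f,im[:,:,::-1]); return im
E
python3 - <<'E'
from h import *
a=snap("top","t0.png");b=snap("side","s0.png")
o=r.observe();print(o["ee_pos"],o["ee_rot"],o["finger_gap"],r.tcp_to_grasp)
for n in("top","side"):
    c,d=ray(n,(280,210));print(n,c,d)
E
```

```text
[144.72321641 633.08202178 230.38049879] [-5.97387525e-05  1.12092991e-01  9.93697327e-01 -8.82786883e-04] 85.24737273621926 18.700000000000003
top [ 566.71870354   81.73092666 1330.30172568] [ 0.04350575 -0.00697671 -0.99902973]
side [ 507.39651415 -779.49917474  580.8292045 ] [ 0.12754604  0.8497367  -0.5118779 ]
```

View pics/t0.png

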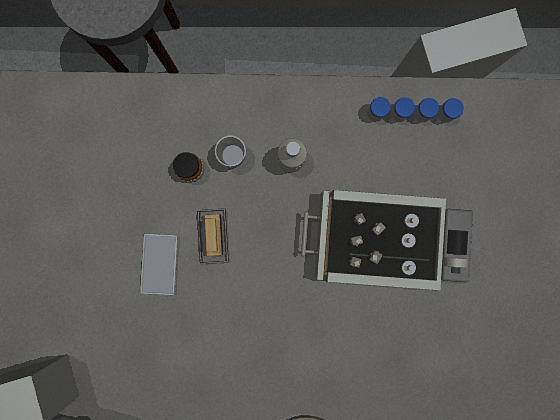

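View pics/s0.png

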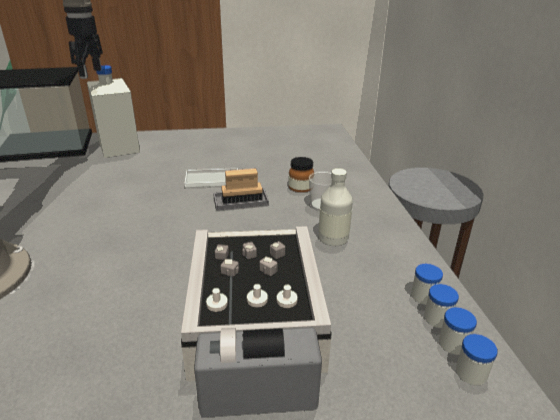

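Top view: station at the right, handle at (303,235), three plugs near (410,220/241/268), five chunks around (365,240), brush at (212,236), plug tray at (158,264). Side view shows the same scene from the cutter-head end. Next I'll measure these.

```bash
python3 - <<'E'
from h import *
a=cv2.imread("pics/t0.png");b=cv2.imread("pics/s0.png")
cv2.imwrite("pics/c1.png",cv2.resize(a[180:300,290:480],None,fx=4.2,fy=4.2,interpolation=cv2.INTER_CUBIC))
c=cv2.resize(a[195:305,130:240],None,fx=5,fy=5,interpolation=cv2.INTER_CUBIC);cv2.imwrite("pics/c2.png",c)
cv2.imwrite("pics/c3.png",cv2.resize(b[155:340,175:335],None,fx=3.2,fy=3.2,interpolation=cv2.INTER_CUBIC))
print(cam("top")[0],cam("side")[0][0,0]);print(onz("top",(280,418),0),onz("top",(0,210),0))
E
```

```text
[[522.28884172   0.         279.43375095]
 [  0.         522.28884172 209.58133905]
 [  0.           0.           1.        ]] 446.2051865609811
[103.08919259  65.18681425   0.        ] [614.52214569 783.77530195   0.        ]
```

View pics/c1.png

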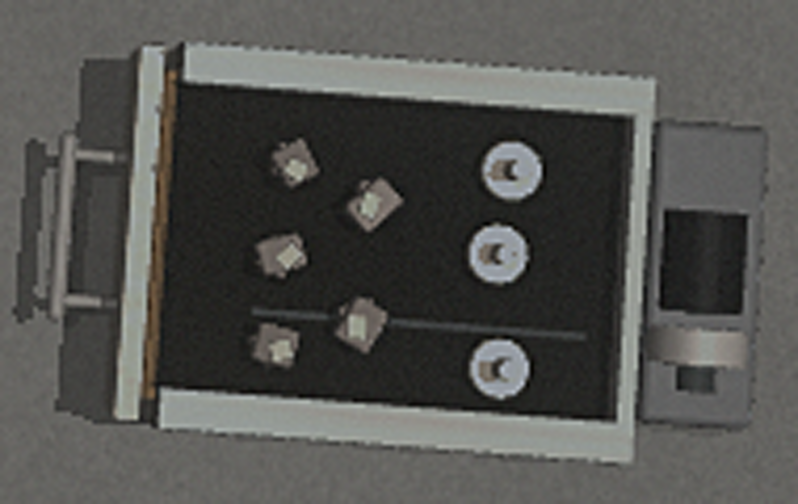

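View pics/c2.png

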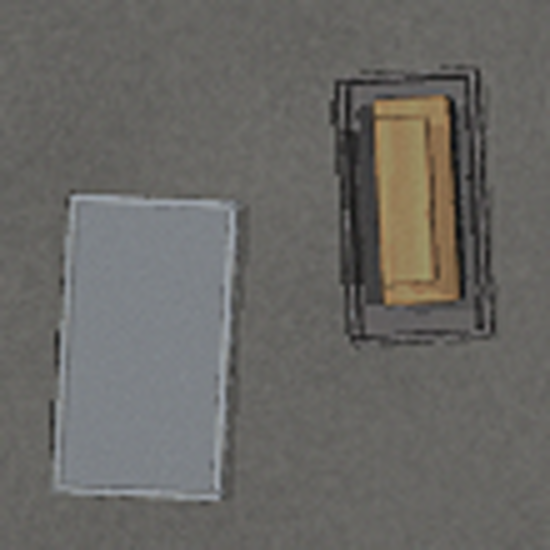

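View pics/c3.png

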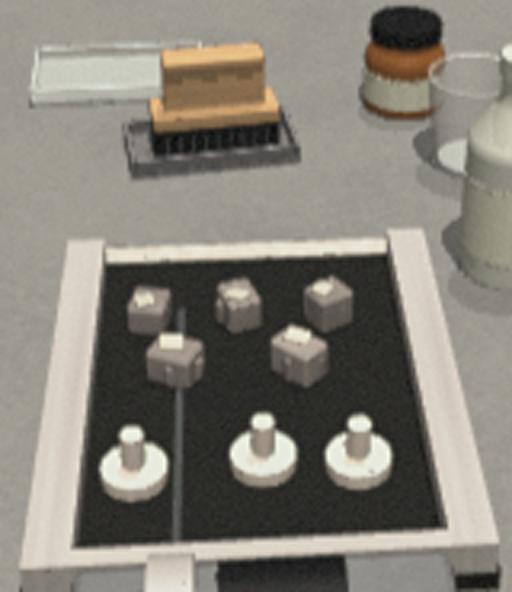

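Crop 1: bed corners in the crop (185,43), (656,78), (632,464), (160,428), and discs at (513,171), (499,254), (500,369). Crop 2: plug tray and brush tray outlines, with the brush's bead top at about (376–436,115–287). Crop 3: stem tips at (131,430), (262,417), (358,421), and bead top ends at about (163–265,50).

```bash
cat >> h.py <<'E'
def c1(x,y): return np.array([290+(x+.5)/4.2-.5,180+(y+.5)/4.2-.5])
def c2(x,y): return np.array([130+(x+.5)/5-.5,195+(y+.5)/5-.5])
def c3(x,y): return np.array([175+(x+.5)/3.2-.5,155+(y+.5)/3.2-.5])
E
python3 - <<'E'
from h import *
np.set_printoptions(precision=1,suppress=True)
fc=np.array([onz("top",c1(*p),103) for p in [(185,43),(656,78),(632,464),(160,428)]])
print("fence",fc,fc.mean(0)); print("edge ang",[np.degrees(np.arctan2(*(v[1],v[0]))) for v in (fc[1]-fc[0],fc[2]-fc[3],fc[0]-fc[3],fc[1]-fc[2])],[np.linalg.norm(v) for v in (fc[1]-fc[0],fc[2]-fc[3],fc[0]-fc[3],fc[1]-fc[2])])
# tri fence corners: back corners & front corners in side view
for t,s in (((185,43),(420,230)),((160,428),(70,242)),((656,78),(497,547)),((632,464),(25,568))): print("tri fence",tri(c1(*t),c3(*s)))
print("disc top",[onz("top",c1(*p),94) for p in [(513,171),(499,254),(500,369)]])
for t,s in (((513,171),(359,457)),((499,254),(263,454)),((500,369),(134,471))): print("tri disc",tri(c1(*t),c3(*s)))
print("handle",[onz("top",c1(*p),55) for p in [(68,135),(58,318)]])
for n,q in (("plugtray",[(72,197),(236,203),(219,498),(54,491)]),("brushtray",[(337,80),(478,68),(493,337),(352,342)])):
    f=np.array([onz("top",c2(*p),16) for p in q]);print(n,f[:,:2],f.mean(0),[np.linalg.norm(f[i]-f[i-1]) for i in range(4)],[np.degrees(np.arctan2(v[1],v[0])) for v in (f[0]-f[3],f[1]-f[2])])
f=np.array([onz("top",c2(*p),42) for p in [(373,98),(447,95),(462,298),(387,305)]]);print("back",f,f.mean(0))
f=np.array([onz("top",c2(*p),86) for p in [(376,115),(428,115),(436,283),(385,290)]]);print("bead",f,f.mean(0))
for t,s in (((376,115),(263,44)),((385,288),(163,50)),((54,491),(36,46)),((236,203),(130,300))): print("tri",tri(c2(*t),c3(*s)))
ch=[(295,163),(375,205),(283,256),(361,325),(277,345)]
print("chunks",[onz("top",c1(*p),100) for p in ch])
E
```

```text
fence [[ 669.5  -52.7  103. ]
 [ 653.6 -317.6  103. ]
 [ 437.8 -304.2  103. ]
 [ 454.3  -40.8  103. ]] [ 553.8 -178.8  103. ]
edge ang [np.float64(-93.42953545412625), np.float64(-93.57300168938978), np.float64(-3.170341607028214), np.float64(-3.563327087584559)] [np.float64(265.40379112562135), np.float64(263.92475329190097), np.float64(215.53479996456232), np.float64(216.1940398209453)]
tri fence (array([669.2, -52.8, 101.1]), np.float64(0.9253642584558097))
tri fence (array([454.8, -40.8, 102.3]), np.float64(1.1040258132497471))
tri fence (array([ 653.3, -318.4,  100.3]), np.float64(1.0281136060940796))
tri fence (array([ 439.1, -304.4,  102.2]), np.float64(2.5743745813449483))
disc top [array([ 600.5, -239.7,   94. ]), array([ 553.6, -231.9,   94. ]), array([ 489. , -232.6,   94. ])]
tri disc (array([ 600.9, -240.4,   91.3]), np.float64(0.692895272921856))
tri disc (array([ 553.6, -232.4,   91.8]), np.float64(0.04576275300554066))
tri disc (array([ 488.9, -233.8,   89.5]), np.float64(0.3864562904134787))
handle [array([618.8,   9.7,  55. ]), array([512.6,  14.2,  55. ])]
plugtray
[... 517 characters left out ...]
05685), np.float64(4.247641048405826)]
back [[609.8 259.5  42. ]
 [611.8 223.1  42. ]
 [512.1 213.8  42. ]
 [508.1 250.5  42. ]] [560.4 236.7  42. ]
bead [[600.2 251.8  86. ]
 [600.6 227.1  86. ]
 [520.9 221.7  86. ]
 [517.2 245.9  86. ]] [559.7 236.6  86. ]
tri (array([600.5, 251.5,  88.1]), np.float64(0.7119957267720455))
tri (array([519.8, 245.2,  90.4]), np.float64(3.006968095219342))
tri (array([411.1, 417.7,  18.2]), np.float64(2.4120590145365965))
tri (array([ 516.4,  378.6, -241.2]), np.float64(77.24230946654575))
chunks [array([ 603.1, -115.5,  100. ]), array([ 580.1, -160.6,  100. ]), array([ 550.8, -109.1,  100. ]), array([ 512.9, -153.1,  100. ]), array([ 501.1, -106.1,  100. ])]
```

```bash
cat >> h.py <<'E'
np.set_printoptions(precision=2,suppress=True)
PSI=np.radians(-93.5); EX=np.array([np.cos(PSI),np.sin(PSI)]); EY=np.array([-EX[1],EX[0]]); B0=np.array([554.3,-171.3])
def bed(x,y): return B0+x*EX+y*EY
def tobed(p): d=np.array(p[:2])-B0; return np.array([d@EX,d@EY])
def tool(th):  # tool y heading deg, tool pointing down
    a,b=np.cos(np.radians(th)),np.sin(np.radians(th)); return np.array([[-b,a,0],[a,b,0],[0,0,-1]])
def go(p,th=86.5):
    o=r.observe(); w,x,y,z=o["ee_rot"]; R=np.array([2*(x*y-w*z),1-2*(x*x+z*z)]); h=np.degrees(np.arctan2(R[1],R[0]))
    print("at",o["ee_pos"],"head %.1f turn %.1f"%(h,(h-th+90)%180-90),"shift cm",tool(th)@(np.array(p)-o["ee_pos"])/10,"gap %.1f"%o["finger_gap"])
E
python3 - <<'E'
from h import *
h=(onz("top",c1(68,135),55)+onz("top",c1(58,318),55))/2
print(h,tobed(h)); print([tobed(p) for p in ((600.5,-239.7),(553.6,-231.9),(489,-232.6))])
f=onz("top",c1(129,235),78);print("front face",f,tobed(f),"tri front top corners",tri(c1(165,47),c3(388,245)))
go([h[0],h[1],150])
E
```

```text
[565.7   11.95  55.  ] [-183.61    0.2 ]
[array([65.45, 50.29]), array([60.53,  3.  ]), array([ 65.17, -61.44])]
front face [561.31 -24.5   78.  ] [-146.95   -1.97] tri front top corners (array([659.87, -42.13,  84.56]), np.float64(17.53730959856605))
at [144.72 633.08 230.38] head 77.1 turn -9.4 shift cm [-45.81 -59.43   8.04] gap 85.2
```

>>> {"name": "arm_command", "arguments": {
  "rows": [
    [0, 0, 0, -4.7, 0],
    [0, 0, 0, -4.7, -0.3],
    [-2.3, -3, 0.4, 0, -0.3],
    [-2.3, -3, 0.4, 0, -0.3],
    [-2.3, -3, 0.4, 0, -0.3],
    [-2.3, -3, 0.4, 0, -0.3],
    [-2.3, -3, 0.4, 0, -0.3],
    [-2.3, -3, 0.4, 0, -0.3],
    [-2.3, -3, 0.4, 0, -0.3],
    [-2.3, -3, 0.4, 0, -0.3],
    [-2.3, -3, 0.4, 0, -0.3],
    [-2.3, -3, 0.4, 0, -0.3],
    [-2.3, -3, 0.4, 0, -0.3],
    [-2.3, -3, 0.4, 0, -0.3],
    [-2.3, -3, 0.4, 0, -0.3],
    [-2.3, -3, 0.4, 0, -0.3],
    [-2.3, -3, 0.4, 0, -0.3],
    [-2.3, -3, 0.4, 0, -0.3],
    [-2.3, -3, 0.4, 0, -0.3],
    [-2.3, -3, 0.4, 0, -0.3]
  ]
}}

```text
time: 2.1
ee_pos: [525.7, 68.3, 158.9]
ee_rot: [-0.0, 0.03, 1.0, 0.0]
force: [-0.1, 0.2, 0.2]
finger_gap: 29.8
grasp_force: 0.0
```

```bash
python3 - <<'E'
from h import *
go([565.7,11.9,33])
E
```

```text
at [525.75  68.27 158.92] head 86.5 turn 0.0 shift cm [-4.33 -5.38 12.59] gap 29.8
```

>>> {"name": "arm_command", "arguments": {
  "rows": [
    [-2.2, -2.7, 0, 0, -0.3],
    [-2.1, -2.7, 0, 0, -0.3],
    [0, 0, 0, 0, -0.3],
    [0, 0, 3, 0, -0.3],
    [0, 0, 3, 0, -0.3],
    [0, 0, 2, 0, -0.3],
    [0, 0, 2, 0, -0.3],
    [0, 0, 1.3, 0, -0.3],
    [0, 0, 1.3, 0, -0.3],
    [0, 0, 0, 0, -0.3]
  ]
}}

```text
time: 3.1
ee_pos: [564.4, 12.2, 38.4]
ee_rot: [-0.002, 0.032, 0.999, 0.001]
force: [-16.3, 0.7, 41.7]
finger_gap: 30.1
grasp_force: 18.2
```

>>> {"name": "arm_command", "arguments": {
  "rows": [
    [0, 0, -0.6, 0, -0.3],
    [0, 0, -0.4, 0, -0.3]
  ]
}}

```text
time: 3.3
ee_pos: [565.7, 13.4, 44.4]
ee_rot: [0.001, 0.03, 1.0, 0.0]
force: [-0.0, 1.0, 0.4]
finger_gap: 29.7
grasp_force: 0.0
```

```bash
python3 - <<'E'
from h import *
o=r.observe();print(o["force"],o["torque"],o["ee_pos"],o["finger_gap"],o["grasp_force"])
a=snap("top","t1.png");b=snap("side","s1.png")
A=cv2.resize(a[170:300,270:400],None,fx=3,fy=3,interpolation=2);B=cv2.resize(b[130:260,160:290+0],None,fx=3,fy=3,interpolation=2)
cv2.imwrite("pics/m1.png",np.hstack([A,B])[:,:,::-1])
E
```

```text
[-0.03  1.    0.42] [-0.01 -0.03  0.04] [565.69  13.42  44.37] 29.686378066081755 0.0
```

View pics/m1.png

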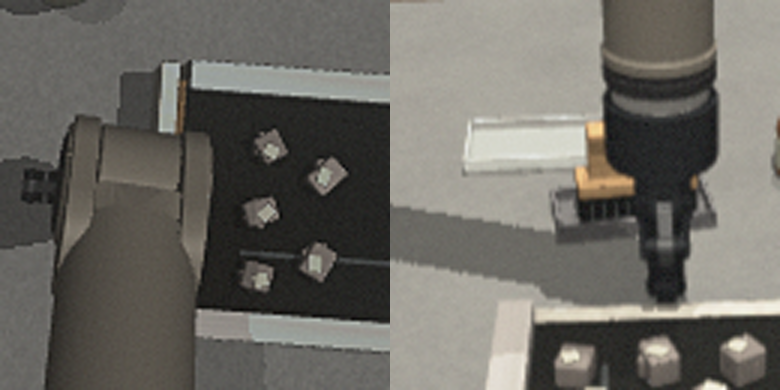

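Top is hidden by the arm; side shows the fingers at the handle. The bar should already be between the tips, so I'll close here.

>>> {"name": "arm_command", "arguments": {
  "rows": [
    [0, 0, 0, 0, -0.5],
    [0, 0, 0, 0, -0.7],
    [0, 0, 0, 0, -1],
    [0, 0, 0, 0, -1],
    [0, 0, 0, 0, -1],
    [0, 0, 0, 0, -1]
  ]
}}

```text
time: 4.0
ee_pos: [564.7, 13.0, 42.9]
ee_rot: [-0.0, 0.03, 1.0, -0.0]
force: [-0.2, -0.2, -1.1]
finger_gap: 8.4
grasp_force: 58.5
```

>>> {"name": "arm_command", "arguments": {
  "rows": [
    [0, 0.5, 0, 0, -1],
    [0, 1, 0, 0, -1],
    [0, 1, 0, 0, -1],
    [0, 1, 0, 0, -1],
    [0, 1, 0, 0, -1],
    [0, 1, 0, 0, -1],
    [0, 1, 0, 0, -1]
  ]
}}

```text
time: 4.7
ee_pos: [568.7, 79.1, 43.0]
ee_rot: [-0.0, 0.03, 1.0, 0.0]
force: [0.6, -0.4, -6.6]
finger_gap: 8.3
grasp_force: 58.4
```

>>> {"name": "arm_command", "arguments": {
  "rows": [
    [0, 1, 0, 0, -1],
    [0, 1, 0, 0, -1],
    [0, 1, 0, 0, -1],
    [0, 1, 0, 0, -1],
    [0, 1, 0, 0, -1],
    [0, 1, 0, 0, -1],
    [0, 0.8, 0, 0, -1],
    [0, 0.4, 0, 0, -1],
    [0, 0, 0, 0, -1],
    [0, 0, 0, 0, -0.6],
    [0, 0, 0, 0, -0.3],
    [0, 0, 0, 0, -0.3],
    [0, 0, -2, 0, -0.3],
    [0, 0, -3, 0, -0.3],
    [0, 0, -4, 0, -0.3],
    [0, 0, -4, 0, -0.3]
  ]
}}

```text
time: 6.3
ee_pos: [573.6, 151.4, 175.6]
ee_rot: [0.001, 0.03, 1.0, 0.001]
force: [0.1, 1.0, -0.1]
finger_gap: 29.9
grasp_force: 0.0
```

```bash
python3 - <<'E'
from h import *
a=snap("top","t2.png");b=snap("side","s2.png")
A=cv2.resize(a[170:300,230:440],None,fx=3,fy=3,interpolation=2);cv2.imwrite("pics/m2.png",A[:,:,::-1])
for x,y in ((65.5,50.3),(60.5,3),(65.2,-61.4)): p=bed(x,y); go([p[0],p[1],97])
E
```

```text
at [578.18 152.24 180.71] head 86.6 turn 0.1 shift cm [ -4.62 -38.99   8.37] gap 29.9
at [578.18 152.24 180.71] head 86.6 turn 0.1 shift cm [  0.11 -38.49   8.37] gap 29.9
at [578.18 152.24 180.71] head 86.6 turn 0.1 shift cm [  6.55 -38.96   8.37] gap 29.9
```

View pics/m2.png

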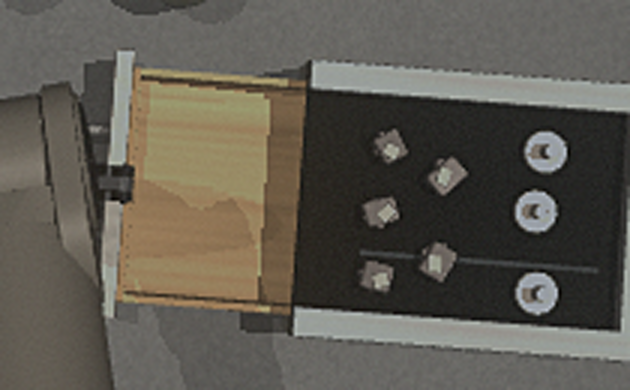

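Drawer is open by about the full 140 mm (front plate at crop (120,180), bed edge at (300,180)); chunks and plugs have not moved.

>>> {"name": "arm_command", "arguments": {
  "rows": [
    [-0.4, -2, 0, 0, -0.1],
    [-0.4, -3.5, 0, 0, -0.1],
    [-0.4, -4, 0, 0, -0.1],
    [-0.4, -4, 0, 0, -0.1],
    [-0.4, -4, 0, 0, -0.1],
    [-0.4, -4, 0, 0, -0.1],
    [-0.4, -4, 0, 0, -0.1],
    [-0.4, -4, 0, 0, -0.1],
    [-0.4, -4, 0, 0, -0.1],
    [-0.5, -3, 0, 0, -0.1],
    [-0.5, -2.5, 0, 0, -0.1],
    [0, 0, 2, 0, -0.1],
    [0, 0, 2, 0, -0.1],
    [0, 0, 0, 0, -0.1],
    [0, 0, 0, 0, -0.1]
  ]
}}

```text
time: 7.9
ee_pos: [596.3, -241.4, 133.5]
ee_rot: [0.0, 0.03, 1.0, 0.0]
force: [0.4, 0.4, 0.2]
finger_gap: 38.6
grasp_force: 0.0
```

```bash
python3 - <<'E'
from h import *
go([600.6,-240,98])
E
```

```text
at [ 596.28 -241.37  133.51] head 86.6 turn 0.1 shift cm [-0.42  0.16  3.55] gap 38.6
```

>>> {"name": "arm_command", "arguments": {
  "rows": [
    [-0.4, 0.1, 0, 0, -0.1],
    [0, 0, 1.5, 0, -0.1],
    [0, 0, 1.2, 0, -0.1],
    [0, 0, 0.7, 0, -0.1],
    [0, 0, 0, 0, -0.1],
    [0, 0, 0, 0, -0.5],
    [0, 0, 0, 0, -0.8],
    [0, 0, 0, 0, -1],
    [0, 0, 0, 0, -1],
    [0, 0, 0, 0, -1],
    [0, 0, 0, 0, -1]
  ]
}}

```text
time: 9.0
ee_pos: [600.0, -241.7, 99.8]
ee_rot: [0.0, 0.03, 1.0, -0.0]
force: [-0.0, -0.6, 2.5]
finger_gap: 9.0
grasp_force: 58.7
```

>>> {"name": "arm_command", "arguments": {
  "rows": [
    [0, 0, -1, 0, -1],
    [0, 0, -2, 0, -1],
    [0, 0, -2, 0, -1],
    [0, 0, -2, 0, -1],
    [0, 0, 0, 0, -1]
  ]
}}

```text
time: 9.5
ee_pos: [601.5, -242.6, 172.8]
ee_rot: [0.003, 0.03, 1.0, -0.001]
force: [0.3, -0.3, -0.5]
finger_gap: 8.9
grasp_force: 58.6
```

```bash
python3 - <<'E'
from h import *
o=r.observe();print(o["force"],o["grasp_force"]);go([530,374,160])
E
```

```text
[ 0.27 -0.32 -0.49] 58.56759488582611
at [ 601.46 -242.56  172.84] head 86.5 turn 0.0 shift cm [10.9  61.1   1.28] gap 8.9
```

>>> {"name": "arm_command", "arguments": {
  "rows": [
    [0.3, 1.5, 0, 0, -1],
    [0.6, 3, 0, 0, -1],
    [0.6, 3.5, 0, 0, -1],
    [0.6, 3.5, 0, 0, -1],
    [0.6, 3.5, 0, 0, -1],
    [0.6, 3.5, 0, 0, -1],
    [0.6, 3.5, 0, 0, -1],
    [0.6, 3.5, 0, 0, -1],
    [0.6, 3.5, 0, 0, -1],
    [0.6, 3.5, 0, 0, -1],
    [0.6, 3.5, 0, 0, -1],
    [0.6, 3.5, 0, 0, -1],
    [0.6, 3.5, 0, 0, -1],
    [0.6, 3.5, 0, 0, -1],
    [0.7, 3.5, 0, 0, -1],
    [0.6, 3.5, 0, 0, -1],
    [0.6, 3.5, 0, 0, -1],
    [0.6, 3.1, 0, 0, -1],
    [0.4, 1, 0, 0, -1],
    [0, 0, 0, 0, -1]
  ]
}}

```text
time: 11.5
ee_pos: [524.1, 377.2, 167.8]
ee_rot: [-0.001, 0.028, 1.0, -0.0]
force: [-0.9, -0.5, -1.9]
finger_gap: 8.9
grasp_force: 58.6
```

```bash
python3 - <<'E'
from h import *
go([530,374,19.5])
E
```

```text
at [524.13 377.21 167.83] head 86.8 turn 0.3 shift cm [-0.61 -0.28 14.83] gap 8.9
```

>>> {"name": "arm_command", "arguments": {
  "rows": [
    [-0.3, -0.2, 2, 0, -1],
    [-0.3, -0.1, 2.5, 0, -1],
    [0, 0, 2.5, 0, -1],
    [0, 0, 2.5, 0, -1],
    [0, 0, 2, 0, -1],
    [0, 0, 1, 0, -1],
    [0, 0, 0.6, 0, -1],
    [0, 0, 0, 0, -1],
    [0, 0, 0, 0, -1]
  ]
}}

```text
time: 12.4
ee_pos: [533.5, 371.7, 39.3]
ee_rot: [0.001, 0.031, 1.0, 0.0]
force: [-1.0, 0.6, 0.7]
finger_gap: 8.4
grasp_force: 58.6
```

>>> {"name": "arm_command", "arguments": {
  "rows": [
    [0, 0, 0.8, 0, -1],
    [0, 0, 0.5, 0, -1],
    [0, 0, 0.3, 0, -1],
    [0, 0, 0.1, 0, -1],
    [0, 0, 0, 0, -1]
  ]
}}

```text
time: 12.9
ee_pos: [532.6, 371.6, 21.1]
ee_rot: [-0.0, 0.03, 1.0, -0.0]
force: [0.7, 0.3, -1.5]
finger_gap: 8.8
grasp_force: 58.6
```

>>> {"name": "arm_command", "arguments": {
  "rows": [
    [0, 0, 0.1, 0, -1],
    [0, 0, 0, 0, -1]
  ]
}}

```text
time: 13.1
ee_pos: [532.8, 371.7, 20.4]
ee_rot: [0.0, 0.03, 1.0, 0.0]
force: [0.1, 0.1, -0.4]
finger_gap: 8.8
grasp_force: 58.6
```

>>> {"name": "arm_command", "arguments": {
  "rows": [
    [0, 0, 0.1, 0, -1],
    [0, 0, 0, 0, -1]
  ]
}}

```text
time: 13.3
ee_pos: [532.7, 371.7, 19.3]
ee_rot: [-0.0, 0.03, 1.0, 0.0]
force: [1.1, -0.3, -0.2]
finger_gap: 9.3
grasp_force: 58.6
```

>>> {"name": "arm_command", "arguments": {
  "rows": [
    [0, 0, 0.05, 0, -1],
    [0, 0, 0, 0, -1],
    [0, 0, 0, 0, -0.7],
    [0, 0, 0, 0, -0.4],
    [0, 0, 0, 0, -0.1],
    [0, 0, -2, 0, -0.1],
    [0, 0, -3, 0, -0.1],
    [0, 0, -4, 0, -0.1],
    [0, 0, -4, 0, -0.1],
    [0, 0, -2, 0, -0.1],
    [0, 0, 0, 0, -0.1],
    [0, 0, 0, 0, -0.1]
  ]
}}

```text
time: 14.5
ee_pos: [532.5, 371.6, 168.7]
ee_rot: [-0.0, 0.03, 1.0, 0.0]
force: [0.6, 0.7, 0.7]
finger_gap: 38.3
grasp_force: 0.0
```

```bash
python3 - <<'E'
from h import *
go([553.6,-232.2,98])
a=snap("top","t3.png");b=snap("side","s3.png")
A=cv2.resize(a[195:305,130:240],None,fx=3,fy=3,interpolation=2);B=cv2.resize(b[155:265,180:290],None,fx=3,fy=3,interpolation=2);cv2.imwrite("pics/m3.png",np.hstack([A,B])[:,:,::-1])
E
```

```text
at [532.48 371.65 168.73] head 86.5 turn 0.0 shift cm [ -5.79 -60.14   7.07] gap 38.3
```

View pics/m3.png

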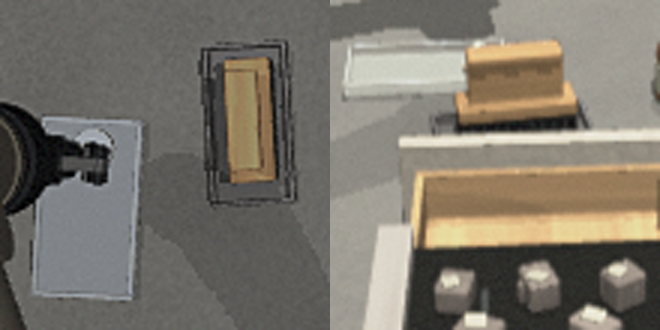

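The first plug's disc is in the tray at top crop (97,145). On to plug 1.

>>> {"name": "arm_command", "arguments": {
  "rows": [
    [-0.2, -1.5, 0, 0, -0.1],
    [-0.3, -3.2, 0, 0, -0.1],
    [-0.3, -3.5, 0, 0, -0.1],
    [-0.3, -3.5, 0, 0, -0.1],
    [-0.3, -3.5, 0, 0, -0.1],
    [-0.3, -3.5, 0, 0, -0.1],
    [-0.3, -3.5, 0, 0, -0.1],
    [-0.3, -3.5, 0, 0, -0.1],
    [-0.3, -3.5, 0, 0, -0.1],
    [-0.3, -3.5, 0, 0, -0.1],
    [-0.3, -3.5, 0, 0, -0.1],
    [-0.4, -3.5, 0, 0, -0.1],
    [-0.4, -3.5, 0, 0, -0.1],
    [-0.4, -3.5, 0, 0, -0.1],
    [-0.4, -3.5, 0, 0, -0.1],
    [-0.3, -3.5, 0, 0, -0.1],
    [-0.3, -3.4, 0, 0, -0.1],
    [-0.3, -2.5, 1.5, 0, -0.1],
    [-0.1, -0.5, 1.5, 0, -0.1],
    [0, 0, 0, 0, -0.1]
  ]
}}

```text
time: 16.6
ee_pos: [551.1, -232.1, 135.6]
ee_rot: [-0.003, 0.032, 0.999, 0.001]
force: [0.3, 0.5, -0.1]
finger_gap: 38.3
grasp_force: 0.0
```

```bash
python3 - <<'E'
from h import *
go([553.6,-232.2,98])
E
```

```text
at [ 551.07 -232.1   135.65] head 86.4 turn -0.1 shift cm [-0.25  0.01  3.76] gap 38.3
```

>>> {"name": "arm_command", "arguments": {
  "rows": [
    [-0.2, 0, 0, 0, -0.1],
    [0, 0, 1.5, 0, -0.1],
    [0, 0, 1.3, 0, -0.1],
    [0, 0, 0.7, 0, -0.1],
    [0, 0, 0, 0, -0.1],
    [0, 0, 0, 0, -0.5],
    [0, 0, 0, 0, -0.8],
    [0, 0, 0, 0, -1],
    [0, 0, 0, 0, -1],
    [0, 0, 0, 0, -1]
  ]
}}

```text
time: 17.6
ee_pos: [556.6, -232.1, 104.4]
ee_rot: [0.001, 0.03, 1.0, -0.0]
force: [-0.4, 0.3, 2.6]
finger_gap: 8.5
grasp_force: 58.7
```

>>> {"name": "arm_command", "arguments": {
  "rows": [
    [0, 0, 0, 0, -1],
    [0, 0, -1, 0, -1],
    [0, 0, -2, 0, -1],
    [0, 0, -2, 0, -1],
    [0, 0, -2, 0, -1],
    [0, 0, 0, 0, -1],
    [0, 0, 0, 0, -1]
  ]
}}

```text
time: 18.3
ee_pos: [556.1, -231.7, 173.9]
ee_rot: [0.0, 0.03, 1.0, 0.0]
force: [-0.2, -0.3, -0.3]
finger_gap: 8.4
grasp_force: 58.6
```

```bash
python3 - <<'E'
from h import *
go([486,374,160])
E
```

```text
at [ 556.08 -231.71  173.9 ] head 86.5 turn 0.0 shift cm [10.69 60.03  1.39] gap 8.4
```

>>> {"name": "arm_command", "arguments": {
  "rows": [
    [0.3, 1.5, 0, 0, -1],
    [0.6, 3, 0, 0, -1],
    [0.6, 3.5, 0, 0, -1],
    [0.6, 3.5, 0, 0, -1],
    [0.6, 3.5, 0, 0, -1],
    [0.6, 3.5, 0, 0, -1],
    [0.6, 3.5, 0, 0, -1],
    [0.6, 3.5, 0, 0, -1],
    [0.6, 3.5, 0, 0, -1],
    [0.6, 3.5, 0, 0, -1],
    [0.6, 3.5, 0, 0, -1],
    [0.6, 3.5, 0, 0, -1],
    [0.6, 3.5, 0, 0, -1],
    [0.6, 3.5, 0, 0, -1],
    [0.6, 3.5, 0, 0, -1],
    [0.6, 3.5, 0, 0, -1],
    [0.6, 3, 0, 0, -1],
    [0.6, 2.5, 0, 0, -1],
    [0.3, 1, 0, 0, -1],
    [0, 0, 0, 0, -1]
  ]
}}

```text
time: 20.3
ee_pos: [482.6, 375.2, 172.7]
ee_rot: [-0.001, 0.028, 1.0, -0.0]
force: [-0.2, -0.9, 0.8]
finger_gap: 8.3
grasp_force: 58.6
```

```bash
python3 - <<'E'
from h import *
go([486,374,24])
E
```

```text
at [482.61 375.22 172.66] head 86.7 turn 0.2 shift cm [-0.35 -0.1  14.87] gap 8.3
```

>>> {"name": "arm_command", "arguments": {
  "rows": [
    [0, 0, 2, 0, -1],
    [0, 0, 2.5, 0, -1],
    [0, 0, 2.5, 0, -1],
    [0, 0, 2.5, 0, -1],
    [0, 0, 2, 0, -1],
    [0, 0, 1.2, 0, -1],
    [0, 0, 0.8, 0, -1],
    [0, 0, 0.3, 0, -1],
    [0, 0, 0, 0, -1],
    [0, 0, 0, 0, -1]
  ]
}}

```text
time: 21.3
ee_pos: [485.4, 374.0, 36.7]
ee_rot: [0.001, 0.03, 1.0, 0.001]
force: [-0.1, -0.3, -0.3]
finger_gap: 8.3
grasp_force: 58.7
```

>>> {"name": "arm_command", "arguments": {
  "rows": [
    [0, 0, 0.7, 0, -1],
    [0, 0, 0.4, 0, -1],
    [0, 0, 0.1, 0, -1],
    [0, 0, 0, 0, -1]
  ]
}}

```text
time: 21.7
ee_pos: [484.6, 373.6, 23.6]
ee_rot: [-0.0, 0.03, 1.0, -0.0]
force: [-0.6, 0.8, -0.2]
finger_gap: 8.4
grasp_force: 58.7
```

>>> {"name": "arm_command", "arguments": {
  "rows": [
    [0, 0, 0.1, 0, -1],
    [0, 0, 0, 0, -1]
  ]
}}

```text
time: 21.9
ee_pos: [484.9, 373.7, 23.4]
ee_rot: [0.0, 0.03, 1.0, 0.0]
force: [-0.6, -0.6, 4.4]
finger_gap: 8.4
grasp_force: 59.1
```

>>> {"name": "arm_command", "arguments": {
  "rows": [
    [0, 0, 0.1, 0, -1],
    [0, 0, 0, 0, -1]
  ]
}}

```text
time: 22.1
ee_pos: [484.9, 373.7, 23.3]
ee_rot: [-0.0, 0.03, 1.0, 0.0]
force: [-3.2, -1.5, 8.7]
finger_gap: 8.6
grasp_force: 59.7
```

Seated. Release and go for plug 2.

>>> {"name": "arm_command", "arguments": {
  "rows": [
    [0, 0, -0.1, 0, -1],
    [0, 0, 0, 0, -0.7],
    [0, 0, 0, 0, -0.4],
    [0, 0, 0, 0, -0.1],
    [0, 0, -2, 0, -0.1],
    [0, 0, -3, 0, -0.1],
    [0, 0, -4, 0, -0.1],
    [0, 0, -4, 0, -0.1],
    [0, 0, -2, 0, -0.1],
    [0, 0, 0, 0, -0.1],
    [0, 0, 0, 0, -0.1]
  ]
}}

```text
time: 23.2
ee_pos: [484.4, 373.5, 172.3]
ee_rot: [-0.0, 0.03, 1.0, -0.0]
force: [-0.5, 0.3, -0.8]
finger_gap: 38.2
grasp_force: 0.0
```

```bash
python3 - <<'E'
from h import *
go([489,-233.2,98])
E
```

```text
at [484.4  373.49 172.33] head 86.5 turn 0.0 shift cm [ -4.16 -60.53   7.43] gap 38.2
```

>>> {"name": "arm_command", "arguments": {
  "rows": [
    [-0.2, -1.5, 0, 0, -0.1],
    [-0.2, -3.2, 0, 0, -0.1],
    [-0.2, -3.5, 0, 0, -0.1],
    [-0.2, -3.5, 0, 0, -0.1],
    [-0.2, -3.5, 0, 0, -0.1],
    [-0.2, -3.5, 0, 0, -0.1],
    [-0.2, -3.5, 0, 0, -0.1],
    [-0.2, -3.5, 0, 0, -0.1],
    [-0.2, -3.5, 0, 0, -0.1],
    [-0.2, -3.5, 0, 0, -0.1],
    [-0.2, -3.5, 0, 0, -0.1],
    [-0.3, -3.5, 0, 0, -0.1],
    [-0.3, -3.5, 0, 0, -0.1],
    [-0.3, -3.5, 0, 0, -0.1],
    [-0.3, -3.5, 0, 0, -0.1],
    [-0.3, -3.5, 0, 0, -0.1],
    [-0.3, -3.4, 0, 0, -0.1],
    [-0.3, -2.7, 1.5, 0, -0.1],
    [-0.1, -0.7, 1.5, 0, -0.1],
    [0, 0, 0, 0, -0.1]
  ]
}}

```text
time: 25.2
ee_pos: [488.5, -233.3, 139.5]
ee_rot: [-0.004, 0.032, 0.999, 0.001]
force: [0.4, 1.3, 0.4]
finger_gap: 38.6
grasp_force: 0.0
```

```bash
python3 - <<'E'
from h import *
go([489,-233.2,98])
E
```

```text
at [ 488.49 -233.31  139.48] head 86.3 turn -0.2 shift cm [-0.05  0.01  4.15] gap 38.6
```

>>> {"name": "arm_command", "arguments": {
  "rows": [
    [0, 0, 0, 0, -0.1],
    [0, 0, 1.8, 0, -0.1],
    [0, 0, 1.5, 0, -0.1],
    [0, 0, 0.7, 0, -0.1],
    [0, 0, 0, 0, -0.1],
    [0, 0, 0, 0, -0.5],
    [0, 0, 0, 0, -0.8],
    [0, 0, 0, 0, -1],
    [0, 0, 0, 0, -1],
    [0, 0, 0, 0, -1],
    [0, 0, 0, 0, -1]
  ]
}}

```text
time: 26.3
ee_pos: [492.6, -233.3, 103.6]
ee_rot: [0.001, 0.03, 1.0, -0.0]
force: [-1.6, 0.1, 5.5]
finger_gap: 8.4
grasp_force: 58.9
```

>>> {"name": "arm_command", "arguments": {
  "rows": [
    [0, 0, -1, 0, -1],
    [0, 0, -2, 0, -1],
    [0, 0, -2, 0, -1],
    [0, 0, -2, 0, -1],
    [0, 0, 0, 0, -1],
    [0, 0, 0, 0, -1]
  ]
}}

```text
time: 26.9
ee_pos: [491.9, -232.7, 172.8]
ee_rot: [0.0, 0.03, 1.0, 0.0]
force: [0.1, 0.7, -0.8]
finger_gap: 8.3
grasp_force: 58.6
```

```bash
python3 - <<'E'
from h import *
go([440,374,160])
E
```

```text
at [ 491.86 -232.72  172.78] head 86.5 turn 0.0 shift cm [ 8.88 60.24  1.28] gap 8.3
```

>>> {"name": "arm_command", "arguments": {
  "rows": [
    [0.2, 1.5, 0, 0, -1],
    [0.5, 3, 0, 0, -1],
    [0.5, 3.5, 0, 0, -1],
    [0.5, 3.5, 0, 0, -1],
    [0.5, 3.5, 0, 0, -1],
    [0.5, 3.5, 0, 0, -1],
    [0.5, 3.5, 0, 0, -1],
    [0.5, 3.5, 0, 0, -1],
    [0.5, 3.5, 0, 0, -1],
    [0.5, 3.5, 0, 0, -1],
    [0.5, 3.5, 0, 0, -1],
    [0.5, 3.5, 0, 0, -1],
    [0.5, 3.5, 0, 0, -1],
    [0.5, 3.5, 0, 0, -1],
    [0.5, 3.5, 0, 0, -1],
    [0.5, 3.5, 0, 0, -1],
    [0.5, 3, 0, 0, -1],
    [0.5, 2.5, 0, 0, -1],
    [0.2, 1.2, 0, 0, -1],
    [0, 0, 0, 0, -1]
  ]
}}

```text
time: 28.9
ee_pos: [438.4, 374.5, 171.6]
ee_rot: [-0.001, 0.029, 1.0, -0.001]
force: [0.1, 0.6, 0.2]
finger_gap: 8.7
grasp_force: 58.6
```

```bash
python3 - <<'E'
from h import *
go([440,374,24])
E
```

```text
at [438.43 374.51 171.59] head 86.7 turn 0.2 shift cm [-0.16 -0.04 14.76] gap 8.7
```

>>> {"name": "arm_command", "arguments": {
  "rows": [
    [0, 0, 2, 0, -1],
    [0, 0, 2.5, 0, -1],
    [0, 0, 2.5, 0, -1],
    [0, 0, 2.5, 0, -1],
    [0, 0, 2, 0, -1],
    [0, 0, 1.2, 0, -1],
    [0, 0, 0.7, 0, -1],
    [0, 0, 0.3, 0, -1],
    [0, 0, 0, 0, -1],
    [0, 0, 0, 0, -1]
  ]
}}

```text
time: 29.9
ee_pos: [440.2, 373.7, 36.7]
ee_rot: [0.001, 0.03, 1.0, 0.001]
force: [-0.2, -0.0, -1.0]
finger_gap: 8.3
grasp_force: 58.7
```

>>> {"name": "arm_command", "arguments": {
  "rows": [
    [0, 0, 0.7, 0, -1],
    [0, 0, 0.4, 0, -1],
    [0, 0, 0.1, 0, -1],
    [0, 0, 0, 0, -1]
  ]
}}

```text
time: 30.3
ee_pos: [439.4, 373.2, 23.5]
ee_rot: [-0.0, 0.03, 1.0, -0.0]
force: [0.3, 0.1, -0.7]
finger_gap: 9.0
grasp_force: 58.7
```

>>> {"name": "arm_command", "arguments": {
  "rows": [
    [0, 0, 0.1, 0, -1],
    [0, 0, 0, 0, -1]
  ]
}}

```text
time: 30.5
ee_pos: [439.6, 373.4, 22.8]
ee_rot: [0.0, 0.03, 1.0, 0.0]
force: [-0.0, 0.8, -0.6]
finger_gap: 8.2
grasp_force: 58.7
```

>>> {"name": "arm_command", "arguments": {
  "rows": [
    [0, 0, 0.1, 0, -1],
    [0, 0, 0, 0, -1]
  ]
}}

```text
time: 30.7
ee_pos: [439.8, 373.5, 22.5]
ee_rot: [-0.0, 0.03, 1.0, 0.0]
force: [-0.9, -1.6, 4.5]
finger_gap: 8.6
grasp_force: 59.2
```

>>> {"name": "arm_command", "arguments": {
  "rows": [
    [0, 0, 0.05, 0, -1],
    [0, 0, 0, 0, -1]
  ]
}}

```text
time: 30.9
ee_pos: [439.8, 373.5, 22.5]
ee_rot: [-0.0, 0.03, 1.0, 0.0]
force: [-2.1, -1.0, 8.3]
finger_gap: 8.4
grasp_force: 59.5
```

>>> {"name": "arm_command", "arguments": {
  "rows": [
    [0, 0, 0, 0, -0.7],
    [0, 0, 0, 0, -0.4],
    [0, 0, 0, 0, -0.1],
    [0, 0, -2, 0, -0.1],
    [0, 0, -3, 0, -0.1],
    [0, 0, -4, 0, -0.1],
    [0, 0, -4, 0, 0.1],
    [-3, -3, 0, -4, 0.2],
    [-3, -3, 0, -4.3, 0.2],
    [-3, -3, 0, 0, 0.2],
    [-2, -3, 0, 0, 0.2],
    [0, -2, 0, 0, 0.2],
    [0, 0, 0, 0, 0.2],
    [0, 0, 0, 0, 0.2]
  ]
}}

```text
time: 32.3
ee_pos: [554.3, 236.8, 151.1]
ee_rot: [-0.0, -0.042, 0.999, 0.0]
force: [-0.2, 0.3, 0.1]
finger_gap: 51.3
grasp_force: 0.0
```

```bash
python3 - <<'E'
from h import *
go([560,236.7,52],94.8)
a=snap("top","t4.png");b=snap("side","s4.png")
A=cv2.resize(a[195:305,130:240],None,fx=3.4,fy=3.4,interpolation=2);B=cv2.resize(b[155:265,170:280],None,fx=3.4,fy=3.4,interpolation=2);cv2.imwrite("pics/m4.png",np.hstack([A,B])[:,:,::-1])
E
```

```text
at [554.26 236.79 151.06] head 94.8 turn 0.0 shift cm [-0.57 -0.06  9.91] gap 51.3
```

View pics/m4.png

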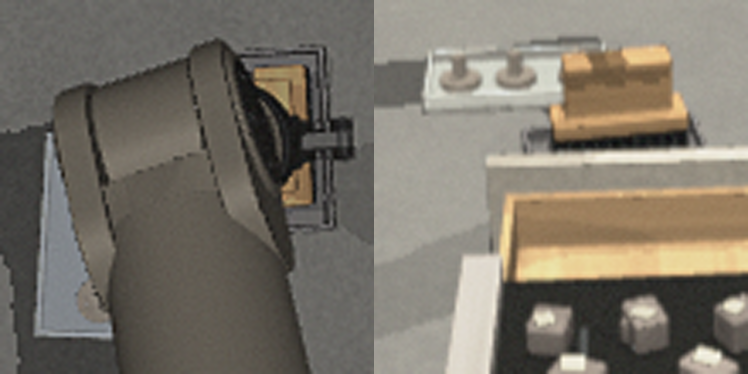

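Side crop: two plugs standing stem-up at (460,70) and (516,68), the third hidden behind the brush. Now grip the brush.

>>> {"name": "arm_command", "arguments": {
  "rows": [
    [-0.5, 0, 1, 0, 0.2],
    [0, 0, 2, 0, 0.2],
    [0, 0, 2, 0, 0.2],
    [0, 0, 2, 0, 0.2],
    [0, 0, 1.5, 0, 0.2],
    [0, 0, 1, 0, 0.2],
    [0, 0, 0.3, 0, 0.2],
    [0, 0, 0, 0, 0.2],
    [0, 0, 0, 0, 0.2]
  ]
}}

```text
time: 33.3
ee_pos: [560.3, 237.1, 54.1]
ee_rot: [0.001, -0.042, 0.999, 0.0]
force: [-0.1, 0.2, 0.1]
finger_gap: 51.2
grasp_force: 0.0
```

```bash
python3 - <<'E'
from h import *
print(r.observe()["force"]);go([560,236.7,52],94.8)
E
```

```text
[-0.06  0.18  0.06]
at [560.3  237.06  54.1 ] head 94.8 turn 0.0 shift cm [ 0.03 -0.03  0.21] gap 51.2
```

>>> {"name": "arm_command", "arguments": {
  "rows": [
    [0, 0, 0, 0, 0],
    [0, 0, 0, 0, -0.3],
    [0, 0, 0, 0, -0.5],
    [0, 0, 0, 0, -1],
    [0, 0, 0, 0, -1],
    [0, 0, 0, 0, -1],
    [0, 0, 0, 0, -1],
    [0, 0, 0, 0, -1]
  ]
}}

```text
time: 34.1
ee_pos: [560.0, 237.2, 54.1]
ee_rot: [0.0, -0.042, 0.999, 0.0]
force: [-0.1, 0.5, 5.5]
finger_gap: 25.3
grasp_force: 59.1
```

>>> {"name": "arm_command", "arguments": {
  "rows": [
    [0, 0, -0.5, 0, -1],
    [0, 0, -1.5, 0, -1],
    [0, 0, -2, 0, -1],
    [0, 0, -3, 0, -1],
    [0, 0, -3, 0, -1],
    [0, 0, -2, 0, -1],
    [0, 0, 0, 0, -1],
    [0, 0, 0, 0, -1]
  ]
}}

```text
time: 34.9
ee_pos: [559.3, 236.6, 173.4]
ee_rot: [0.0, -0.042, 0.999, 0.0]
force: [-0.4, -0.5, -2.0]
finger_gap: 25.3
grasp_force: 58.9
```

```bash
python3 - <<'E'
from h import *
a=snap("top","t5.png");b=snap("side","s5.png")
o=r.observe();print(o["force"],o["finger_gap"],o["ee_pos"])
B=cv2.resize(b[60:300,140:340],None,fx=2.2,fy=2.2,interpolation=2);A=cv2.resize(a[190:295,330:450],None,fx=2.9,fy=2.9)
A=np.vstack([A,np.zeros((B.shape[0]-A.shape[0],A.shape[1],3),np.uint8)]);cv2.imwrite("pics/m5.png",np.hstack([A,B])[:,:,::-1])
for y in (34,-34): p=bed(45,y);go([p[0],p[1],o["ee_pos"][2]])
E
```

```text
[-0.9  -0.28 -1.32] 25.51519555329033 [558.4  236.35 171.88]
at [558.4  236.35 171.88] head 94.8 turn 8.3 shift cm [ -5.48 -45.21   0.  ] gap 25.5
at [558.4  236.35 171.88] head 94.8 turn 8.3 shift cm [  1.32 -45.21   0.  ] gap 25.5
```

View pics/m5.png

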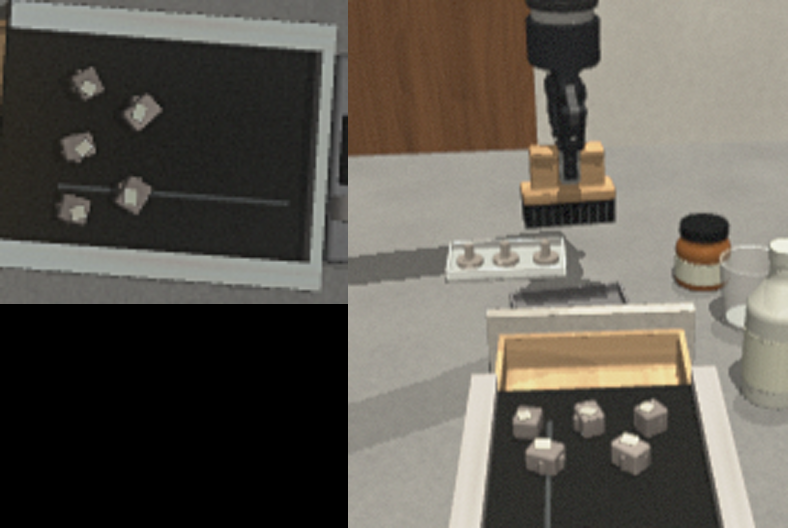

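All three plugs stand stem-up in their tray (side crop (468,258), (505,256), (546,252)). The brush is level in the grip, and the chunks are unmoved on the bed.

>>> {"name": "arm_command", "arguments": {
  "rows": [
    [0, 0, 0, 4.1, -1],
    [0, 0, 0, 4.2, -1],
    [-0.3, -1.5, 0, 0, -1],
    [-0.4, -3, 0, 0, -1],
    [-0.4, -3, 0, 0, -1],
    [-0.4, -3.5, 0, 0, -1],
    [-0.4, -3.5, 0, 0, -1],
    [-0.4, -3.5, 0, 0, -1],
    [-0.4, -3.5, 0, 0, -1],
    [-0.4, -3.5, 0, 0, -1],
    [-0.4, -3.5, 0, 0, -1],
    [-0.4, -3.5, 0, 0, -1],
    [-0.4, -3.5, 0, 0, -1],
    [-0.4, -3.5, 0, 0, -1],
    [-0.3, -3, 0, 0, -1],
    [-0.2, -2.5, 0, 0, -1],
    [0, -1, 0, 0, -1],
    [0, 0, 0, 0, -1],
    [0, 0, 0, 0, -1]
  ]
}}

```text
time: 36.9
ee_pos: [583.6, -219.2, 172.7]
ee_rot: [-0.001, 0.03, 1.0, 0.001]
force: [0.3, 1.3, -0.5]
finger_gap: 25.0
grasp_force: 59.0
```

```bash
python3 - <<'E'
from h import *
p=bed(50,30);go([p[0],p[1],136.5])
E
```

```text
at [ 583.61 -219.2   172.67] head 86.6 turn 0.1 shift cm [ 0.22 -0.4   3.62] gap 25.0
```

>>> {"name": "arm_command", "arguments": {
  "rows": [
    [0.2, -0.3, 1, 0, -1],
    [0, 0, 1.2, 0, -1],
    [0, 0, 0.8, 0, -1],
    [0, 0, 0.3, 0, -1],
    [0, 0, 0, 0, -1],
    [0, 0, 0, 0, -1]
  ]
}}

```text
time: 37.5
ee_pos: [581.9, -223.4, 140.4]
ee_rot: [0.0, 0.03, 1.0, -0.0]
force: [0.2, 0.1, -0.4]
finger_gap: 25.4
grasp_force: 59.0
```

>>> {"name": "arm_command", "arguments": {
  "rows": [
    [0, 0, 0.3, 0, -1],
    [0, 0, 0, 0, -1],
    [0, 1, 0, 0, -1],
    [0, 1, 0, 0, -1],
    [0, 1, 0, 0, -1],
    [0, 1, 0, 0, -1],
    [0, 1, 0, 0, -1],
    [0, 1, 0, 0, -1],
    [0, 1, 0, 0, -1],
    [0, 1, 0, 0, -1],
    [0, 0, 0, 0, -1]
  ]
}}

```text
time: 38.6
ee_pos: [586.9, -141.1, 137.2]
ee_rot: [-0.0, 0.029, 1.0, 0.001]
force: [-0.5, 0.3, -0.8]
finger_gap: 25.1
grasp_force: 59.0
```

```bash
python3 - <<'E'
from h import *
p=bed(-138,30);go([p[0],p[1],136.5]); o=r.observe();print(o["force"],tobed(o["ee_pos"]))
b=snap("side","s6.png");a=snap("top","t6.png")
cv2.imwrite("pics/m6.png",cv2.resize(b[150:340,170:340],None,fx=2.5,fy=2.5,interpolation=2)[:,:,::-1])
E
```

```text
at [ 586.93 -141.11  137.16] head 86.7 turn 0.2 shift cm [ 0.07 10.59  0.07] gap 25.1
[-0.47  0.3  -0.83] [-32.13  30.72]
```

View pics/m6.png

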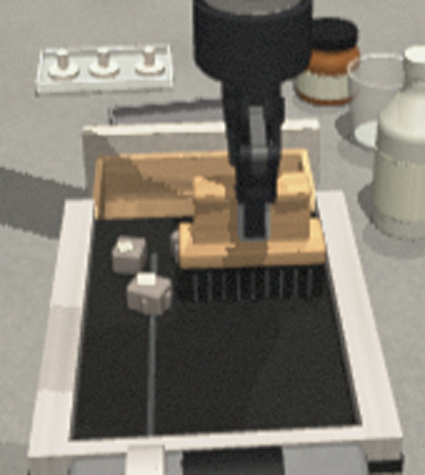

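The brush sits on the bed behind three chunks; two remain at the left at (130,255) and (150,292). Continue the sweep.

>>> {"name": "arm_command", "arguments": {
  "rows": [
    [0, 0.6, 0.05, 0, -1],
    [0, 0.8, 0, 0, -1],
    [0, 0.8, 0, 0, -1],
    [0, 0.8, 0, 0, -1],
    [0, 0.8, 0, 0, -1],
    [0, 0.8, 0, 0, -1],
    [0, 0.8, 0, 0, -1],
    [0, 0.8, 0, 0, -1],
    [0, 0.8, 0, 0, -1],
    [0, 0.8, 0, 0, -1],
    [0, 0.8, 0, 0, -1],
    [0, 0.8, 0, 0, -1],
    [0, 0.8, 0, 0, -1],
    [0, 0.3, 0, 0, -1],
    [0, 0, 0, 0, -1]
  ]
}}

```text
time: 40.2
ee_pos: [592.9, -37.9, 136.7]
ee_rot: [-0.0, 0.03, 1.0, 0.0]
force: [0.5, -0.0, -1.6]
finger_gap: 25.1
grasp_force: 59.0
```

```bash
python3 - <<'E'
from h import *
o=r.observe();print(o["force"],tobed(o["ee_pos"]))
p=bed(50,-32);go([p[0],p[1],172])
E
```

```text
[ 0.46 -0.02 -1.59] [-135.5    30.43]
at [592.95 -37.91 136.71] head 86.6 turn 0.1 shift cm [  6.24 -18.55  -3.53] gap 25.1
```

>>> {"name": "arm_command", "arguments": {
  "rows": [
    [0, 0, -1.5, 0, -1],
    [0, 0, -2, 0, -1],
    [0.5, -1, 0, 0, -1],
    [0.7, -2, 0, 0, -1],
    [0.7, -2.5, 0, 0, -1],
    [0.7, -2.5, 0, 0, -1],
    [0.7, -2.5, 0, 0, -1],
    [0.7, -2.5, 0, 0, -1],
    [0.7, -2.5, 0, 0, -1],
    [0.7, -2, 0, 0, -1],
    [0.5, -1, 0, 0, -1],
    [0.3, 0, 0, 0, -1],
    [0, 0, 0, 0, -1]
  ]
}}

```text
time: 41.5
ee_pos: [519.4, -219.0, 171.6]
ee_rot: [-0.0, 0.03, 1.0, 0.001]
force: [-0.2, 0.1, -1.6]
finger_gap: 24.9
grasp_force: 59.0
```

```bash
python3 - <<'E'
from h import *
b=snap("side","s7.png");a=snap("top","t7.png")
p=bed(50,-32);go([p[0],p[1],136.5])
A=cv2.resize(a[180:300,230:450],None,fx=2,fy=2,interpolation=2);B=cv2.resize(b[150:340,170:340],None,fx=2,fy=2,interpolation=2)
A=np.vstack([A,np.zeros((B.shape[0]-A.shape[0],A.shape[1],3),np.uint8)])
cv2.imwrite("pics/m7.png",np.hstack([A,B])[:,:,::-1])
E
```

```text
at [ 520.36 -218.11  171.64] head 86.6 turn 0.1 shift cm [ 0.1  -0.12  3.51] gap 25.0
```

View pics/m7.png

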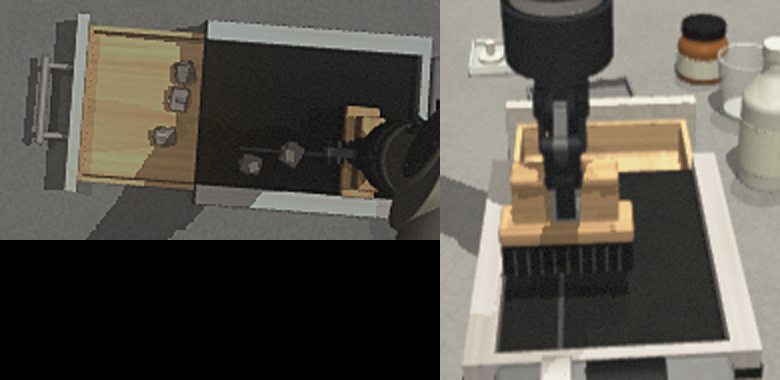

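Three chunks are in the drawer (top crop (183,72), (177,98), (163,135)). Two are left on the bed at (291,153) and (250,164), in front of the brush.

>>> {"name": "arm_command", "arguments": {
  "rows": [
    [0, 0, 1, 0, -1],
    [0, 0, 1.2, 0, -1],
    [0, 0, 0.8, 0, -1],
    [0, 0, 0.4, 0, -1],
    [0, 0, 0, 0, -1],
    [0, 0, 0, 0, -1]
  ]
}}

```text
time: 42.2
ee_pos: [519.9, -219.8, 137.8]
ee_rot: [0.0, 0.03, 1.0, -0.0]
force: [-0.1, 0.2, -0.7]
finger_gap: 25.2
grasp_force: 59.1
```

```bash
python3 - <<'E'
from h import *
p=bed(-138,-32);go([p[0],p[1],136.5])
E
```

```text
at [ 519.91 -219.85  137.75] head 86.5 turn 0.0 shift cm [ 0.06 18.86  0.13] gap 25.2
```

>>> {"name": "arm_command", "arguments": {
  "rows": [
    [0, 0.5, 0.1, 0, -1],
    [0, 1, 0, 0, -1],
    [0, 1, 0, 0, -1],
    [0, 1, 0, 0, -1],
    [0, 1, 0, 0, -1],
    [0, 1, 0, 0, -1],
    [0, 1, 0, 0, -1],
    [0, 1, 0, 0, -1],
    [0, 1, 0, 0, -1],
    [0, 0.8, 0, 0, -1]
  ]
}}

```text
time: 43.2
ee_pos: [525.6, -125.9, 136.8]
ee_rot: [0.0, 0.03, 1.0, 0.0]
force: [-0.8, -0.9, -0.5]
finger_gap: 25.3
grasp_force: 59.1
```

>>> {"name": "arm_command", "arguments": {
  "rows": [
    [0, 0.8, 0, 0, -1],
    [0, 0.8, 0, 0, -1],
    [0, 0.8, 0, 0, -1],
    [0, 0.8, 0, 0, -1],
    [0, 0.8, 0, 0, -1],
    [0, 0.8, 0, 0, -1],
    [0, 0.8, 0, 0, -1],
    [0, 0.8, 0, 0, -1],
    [0, 0.8, 0, 0, -1],
    [0, 0.8, 0, 0, -1],
    [0, 0.8, 0, 0, -1],
    [0, 0.8, 0, 0, -1],
    [0, 0.2, 0, 0, -1],
    [0, 0, 0, 0, -1],
    [0, 0, -1.5, 0, -1],
    [0, 0, -1.5, 0, -1],
    [0, 0, -1.5, 0, -1],
    [0, 0, 0, 0, -1]
  ]
}}

```text
time: 45.0
ee_pos: [532.9, -29.8, 183.7]
ee_rot: [0.002, 0.031, 1.0, 0.0]
force: [0.1, 0.2, -0.8]
finger_gap: 25.2
grasp_force: 59.1
```

```bash
python3 - <<'E'
from h import *
a=snap("top","t8.png");b=snap("side","s8.png"); o=r.observe();print(o["force"],tobed(o["ee_pos"]))
# anything bright on the bed (black rubber)?
for n,im in (("top",a),("side",b)):
    poly=np.array([proj(n,[*bed(x,y),85]) for x,y in((-115,-80),(-115,80),(115,80),(115,-80))],np.int32)
    m=np.zeros(im.shape[:2],np.uint8);cv2.fillPoly(m,[poly],255)
    bw=((im.max(2)>75)&(m>0)).astype(np.uint8);k,_,s,c=cv2.connectedComponentsWithStats(bw)
    print(n,[(int(s[i,4]),c[i]) for i in range(1,k) if s[i,4]>12])
go([559.8,236.7,172],94.8)
E
```

```text
[-0.63 -0.3  -1.12] [-140.25  -31.64]
top [(1262, array([349.79, 252.92])), (382, array([374.65, 253.92]))]
side [(407, array([244.21, 310.68]))]
at [531.29 -29.38 181.61] head 86.5 turn -8.3 shift cm [-5.07 26.28  0.96] gap 25.3
```

>>> {"name": "arm_command", "arguments": {
  "rows": [
    [0, 0, 0, -4.1, -1],
    [0, 0, 0, -4.2, -1],
    [-0.4, 2, 0, 0, -1],
    [-0.5, 3, 0, 0, -1],
    [-0.5, 3, 0, 0, -1],
    [-0.6, 3, 0, 0, -1],
    [-0.6, 3, 0, 0, -1],
    [-0.6, 3, 0, 0, -1],
    [-0.6, 3, 0, 0, -1],
    [-0.6, 3, 0, 0, -1],
    [-0.5, 2.3, 0, 0, -1],
    [-0.2, 1, 0, 0, -1],
    [0, 0, 0, 0, -1],
    [0, 0, 0, 0, -1]
  ]
}}

```text
time: 46.5
ee_pos: [559.9, 235.3, 181.2]
ee_rot: [-0.001, -0.041, 0.999, -0.001]
force: [0.2, -0.3, -1.0]
finger_gap: 25.6
grasp_force: 59.1
```

```bash
python3 - <<'E'
from h import *
a=snap("top","t9.png");b=snap("side","s9.png")
for n,im in (("top",a),("side",b)):
    poly=np.array([proj(n,[*bed(x,y),85]) for x,y in((-115,-80),(-115,80),(115,80),(115,-80))],np.int32)
    m=np.zeros(im.shape[:2],np.uint8);cv2.fillPoly(m,[poly],255)
    bw=((im.max(2)>75)&(m>0)).astype(np.uint8);k,_,s,c=cv2.connectedComponentsWithStats(bw)
    print(n,[(int(s[i,4]),s[i,:4],c[i]) for i in range(1,k) if s[i,4]>12])
go([560.2,237,55],94.8)
A=cv2.resize(a[180:300,180:450],None,fx=1.6,fy=1.6,interpolation=2);B=cv2.resize(b[90:340,170:340],None,fx=2,fy=2,interpolation=2)
A=np.vstack([A,np.zeros((B.shape[0]-A.shape[0],A.shape[1],3),np.uint8)])
cv2.imwrite("pics/m8.png",np.hstack([A,B])[:,:,::-1])
E
```

```text
top []
side [(407, array([202, 252, 107,  76], dtype=int32), array([244.23, 309.9 ]))]
at [560.24 234.91 181.65] head 94.7 turn -0.1 shift cm [-0.01  0.21 12.67] gap 24.9
```

View pics/m8.png

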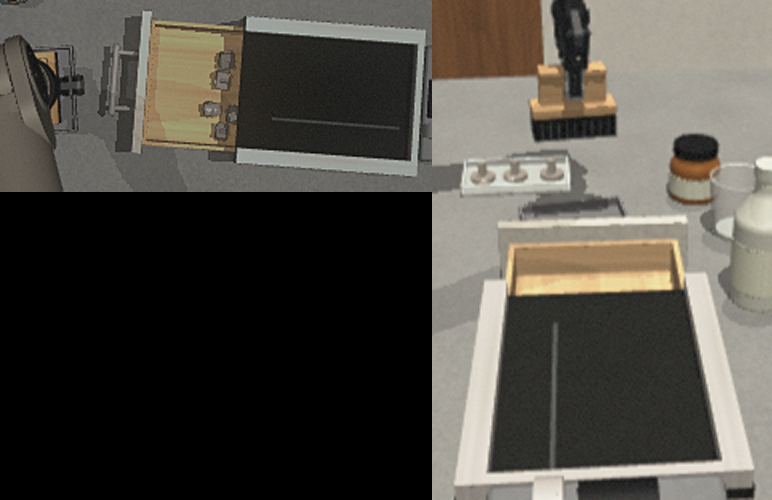

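Bed empty, all five chunks in the drawer (top crop around (220,60–130)), and brush held level over its tray. Set it down.

>>> {"name": "arm_command", "arguments": {
  "rows": [
    [0, 0.2, 2, 0, -1],
    [0, 0, 2.5, 0, -1],
    [0, 0, 2.5, 0, -1],
    [0, 0, 2, 0, -1],
    [0, 0, 1.5, 0, -1],
    [0, 0, 0.8, 0, -1],
    [0, 0, 0.5, 0, -1],
    [0, 0, 0.2, 0, -1],
    [0, 0, 0, 0, -1],
    [0, 0, 0, 0, -1]
  ]
}}

```text
time: 47.6
ee_pos: [560.5, 239.6, 62.6]
ee_rot: [0.001, -0.042, 0.999, 0.0]
force: [-0.7, -0.2, -1.6]
finger_gap: 25.2
grasp_force: 59.0
```

```bash
python3 - <<'E'
from h import *
go([560.2,237,55],94.8)
E
```

```text
at [560.53 239.6   62.62] head 94.8 turn 0.0 shift cm [ 0.05 -0.26  0.76] gap 25.2
```

>>> {"name": "arm_command", "arguments": {
  "rows": [
    [0, -0.2, 0.3, 0, -1],
    [0, 0, 0.3, 0, -1],
    [0, 0, 0.1, 0, -1],
    [0, 0, 0, 0, -1]
  ]
}}

```text
time: 48.0
ee_pos: [559.9, 237.3, 54.5]
ee_rot: [-0.0, -0.042, 0.999, -0.0]
force: [-0.1, -0.1, -1.0]
finger_gap: 25.0
grasp_force: 59.1
```

>>> {"name": "arm_command", "arguments": {
  "rows": [
    [0, 0, 0.1, 0, -1],
    [0, 0, 0, 0, -1]
  ]
}}

```text
time: 48.2
ee_pos: [560.2, 237.5, 54.1]
ee_rot: [0.0, -0.042, 0.999, 0.0]
force: [-0.2, 0.3, -0.4]
finger_gap: 25.0
grasp_force: 59.3
```

>>> {"name": "arm_command", "arguments": {
  "rows": [
    [0, 0, 0.1, 0, -1],
    [0, 0, 0, 0, -1]
  ]
}}

```text
time: 48.4
ee_pos: [560.2, 237.6, 54.0]
ee_rot: [-0.0, -0.042, 0.999, 0.0]
force: [-2.9, -0.7, 7.4]
finger_gap: 25.1
grasp_force: 59.9
```

>>> {"name": "arm_command", "arguments": {
  "rows": [
    [0, 0, 0, 0, -0.4],
    [0, 0, 0, 0, -0.2],
    [0, 0, 0, 0, 0],
    [0, 0, 0, 0, 0.2],
    [0, 0, 0, 0, 0.2],
    [0, 0, -1, 0, 0.2],
    [0, 0, -2, 0, 0.2],
    [0, 0, -3, 0, 0.2],
    [0, 0, -4, 0, 0.2],
    [0, 0, -2, 0, 0.2],
    [0, 0, 0, 0, -1],
    [0, 0, 0, 4.2, -1],
    [0, 0, 0, 4.1, -1],
    [0, 0, 0, 0, -1]
  ]
}}

```text
time: 49.8
ee_pos: [559.4, 237.1, 172.0]
ee_rot: [-0.001, 0.03, 1.0, -0.0]
force: [0.8, 0.3, -0.2]
finger_gap: 0.1
grasp_force: 0.0
```

```bash
python3 - <<'E'
from h import *
a=cv2.imread("pics/t9.png")[:,:,::-1]
# handle now: expected bed x -183.6-140
p=bed(-323,0);print(p);go([p[0],p[1]+20,60])
E
```

```text
[574.02 151.1 ]
at [559.44 237.11 172.03] head 86.5 turn 0.0 shift cm [-1.86 -6.5  11.2 ] gap 0.1
```

>>> {"name": "arm_command", "arguments": {
  "rows": [
    [-0.6, -2, 0, 0, -1],
    [-0.7, -2.2, 0, 0, -1],
    [-0.6, -1.6, 0, 0, -1],
    [0, 0, 0, 0, -1],
    [0, 0, 0, 0, -1]
  ]
}}

```text
time: 50.3
ee_pos: [575.1, 178.7, 172.4]
ee_rot: [-0.0, 0.03, 1.0, 0.0]
force: [0.3, 0.0, -0.7]
finger_gap: -0.1
grasp_force: 0.0
```

```bash
python3 - <<'E'
from h import *
p=bed(-350,0);go([p[0],p[1],42]); a=snap("top","t10.png");b=snap("side","s10.png")
def bar(f):
    g=cv2.cvtColor(cv2.imread("pics/"+f),6);return g[228:252,225:320].mean(0).astype(int)
# brush position vs before
for f in("s0.png","s10.png"):
    im=cv2.imread("pics/"+f).astype(int);m=((im[:,:,2]-im[:,:,0]>50)&(im[:,:,2]>110))[160:205,210:280];ys,xs=np.nonzero(m);print(f,m.sum(),xs.mean()+210,ys.mean()+160,xs.min()+210,xs.max()+210,ys.min()+160,ys.max()+160)
E
```

```text
at [575.15 178.72 172.38] head 86.5 turn 0.0 shift cm [-0.06 -0.06 13.04] gap -0.1
s0.png 719 241.547983310153 182.53407510431154 222 261 168 195
s10.png 572 240.75 182.48776223776224 222 261 169 195
```

Brush is back at the same pixels as at the start. Now push the drawer.

>>> {"name": "arm_command", "arguments": {
  "rows": [
    [0, 0, 2, 0, -1],
    [0, 0, 3, 0, -1],
    [0, 0, 3, 0, -1],
    [0, 0, 2.5, 0, -1],
    [0, 0, 1.5, 0, -1],
    [0, 0, 1, 0, -1],
    [0, 0, 0, 0, -1],
    [0, 0, 0, 0, -1]
  ]
}}

```text
time: 51.2
ee_pos: [576.3, 178.7, 43.6]
ee_rot: [0.001, 0.03, 1.0, 0.0]
force: [-0.0, -0.1, 0.4]
finger_gap: 0.2
grasp_force: 0.0
```

>>> {"name": "arm_command", "arguments": {
  "rows": [
    [0, -0.5, 0, 0, -1],
    [0, -0.5, 0, 0, -1],
    [0, -0.5, 0, 0, -1],
    [0, -0.5, 0, 0, -1],
    [0, -0.5, 0, 0, -1],
    [0, -0.7, 0, 0, -1],
    [0, -0.7, 0, 0, -1],
    [0, -0.7, 0, 0, -1],
    [0, -0.7, 0, 0, -1]
  ]
}}

```text
time: 52.1
ee_pos: [572.6, 124.7, 43.0]
ee_rot: [0.0, 0.03, 1.0, 0.0]
force: [-0.5, 1.0, 2.7]
finger_gap: -0.4
grasp_force: 1.0
```

>>> {"name": "arm_command", "arguments": {
  "rows": [
    [0, -0.7, 0, 0, -1],
    [0, -0.8, 0, 0, -1],
    [0, -0.8, 0, 0, -1],
    [0, -0.8, 0, 0, -1],
    [0, -0.8, 0, 0, -1],
    [0, -0.8, 0, 0, -1],
    [0, -0.8, 0, 0, -1],
    [0, -0.8, 0, 0, -1],
    [0, -0.8, 0, 0, -1],
    [0, -0.6, 0, 0, -1],
    [0, -0.4, 0, 0, -1],
    [0, 0, 0, 0, -1]
  ]
}}

```text
time: 53.3
ee_pos: [566.6, 43.3, 42.4]
ee_rot: [-0.001, 0.031, 1.0, -0.0]
force: [-0.2, 0.6, 0.2]
finger_gap: 0.2
grasp_force: 0.0
```

>>> {"name": "arm_command", "arguments": {
  "rows": [
    [0, -0.4, 0, 0, -1],
    [0, -0.3, 0, 0, -1],
    [0, 0, 0, 0, -1]
  ]
}}

```text
time: 53.6
ee_pos: [566.5, 37.0, 42.5]
ee_rot: [-0.0, 0.031, 1.0, -0.0]
force: [-0.3, -0.7, 0.1]
finger_gap: 0.0
grasp_force: 0.0
```

>>> {"name": "arm_command", "arguments": {
  "rows": [
    [0, -0.4, 0, 0, -1],
    [0, -0.2, 0, 0, -1],
    [0, 0, 0, 0, -1]
  ]
}}

```text
time: 53.9
ee_pos: [566.6, 30.9, 42.8]
ee_rot: [0.0, 0.031, 1.0, -0.0]
force: [-0.4, -0.3, 0.0]
finger_gap: -0.2
grasp_force: 0.0
```

>>> {"name": "arm_command", "arguments": {
  "rows": [
    [0, -0.3, 0, 0, -1],
    [0, -0.1, 0, 0, -1],
    [0, 0, 0, 0, -1]
  ]
}}

```text
time: 54.2
ee_pos: [566.5, 27.2, 42.9]
ee_rot: [0.0, 0.03, 1.0, -0.0]
force: [-0.8, 0.2, -1.0]
finger_gap: -0.1
grasp_force: 0.0
```

>>> {"name": "arm_command", "arguments": {
  "rows": [
    [0, -0.2, 0, 0, -1],
    [0, 0, 0, 0, -1]
  ]
}}

```text
time: 54.4
ee_pos: [566.4, 25.3, 42.8]
ee_rot: [0.0, 0.03, 1.0, -0.0]
force: [0.3, 0.3, 0.3]
finger_gap: 0.2
grasp_force: 0.2
```

>>> {"name": "arm_command", "arguments": {
  "rows": [
    [0, -0.2, 0, 0, -1],
    [0, -0.1, 0, 0, -1]
  ]
}}

```text
time: 54.6
ee_pos: [566.2, 22.5, 42.8]
ee_rot: [0.0, 0.03, 1.0, 0.0]
force: [-0.4, 0.9, -0.7]
finger_gap: 0.1
grasp_force: 0.5
```

>>> {"name": "arm_command", "arguments": {
  "rows": [
    [0, -0.2, 0, 0, -1],
    [0, 0, 0, 0, -1]
  ]
}}

```text
time: 54.8
ee_pos: [566.1, 21.1, 42.8]
ee_rot: [0.0, 0.03, 1.0, 0.0]
force: [-0.1, 1.9, 0.2]
finger_gap: -0.1
grasp_force: 1.2
```

>>> {"name": "arm_command", "arguments": {
  "rows": [
    [0, -0.2, 0, 0, -1],
    [0, 0, 0, 0, -1]
  ]
}}

```text
time: 55.0
ee_pos: [566.1, 21.0, 42.8]
ee_rot: [0.0, 0.03, 1.0, 0.001]
force: [0.8, 5.6, -0.1]
finger_gap: 0.1
grasp_force: 2.7
```

Stop reached (position stalls, force rises). One more light press, then retreat.

>>> {"name": "arm_command", "arguments": {
  "rows": [
    [0, -0.3, 0, 0, -1],
    [0, 0, 0, 0, -1]
  ]
}}

```text
time: 55.2
ee_pos: [566.1, 20.9, 42.9]
ee_rot: [0.0, 0.029, 1.0, 0.003]
force: [0.9, 10.8, -0.3]
finger_gap: 0.0
grasp_force: 4.8
```

>>> {"name": "arm_command", "arguments": {
  "rows": [
    [0, 0.8, 0, 0, -1],
    [0, 2, 0, 0, -1],
    [0, 2, -2, 0, -1],
    [0, 2, -4, 0, -1],
    [0, 1, -4, 0, -1],
    [0, 0, -4, 0, -1],
    [4, 3, 0, 0, -1],
    [4, 4, 0, 0, -1],
    [4, 4, 0, 0, -1],
    [4, 4, 0, 0, -1],
    [0, 4, 0, 0, -1],
    [0, 4, 0, 0, -1],
    [0, 0, 0, 0, -1]
  ]
}}

```text
time: 56.5
ee_pos: [436.8, 323.8, 182.8]
ee_rot: [0.001, 0.026, 1.0, 0.001]
force: [-0.0, -0.3, -0.2]
finger_gap: -0.3
grasp_force: 0.0
```

```bash
python3 - <<'E'
from h import *
a=snap("top","t11.png");b=snap("side","s11.png");o=r.observe();print(o["ee_pos"],o["time"])
a0=cv2.imread("pics/t0.png")[:,:,::-1]
for f in (a0,a): print(cv2.cvtColor(np.ascontiguousarray(f),7)[215:225,294:334].mean(0).astype(int))
A=cv2.resize(a[90:310,130:480],None,fx=1.4,fy=1.4,interpolation=2);B=cv2.resize(b[140:340,175:345],None,fx=1.54,fy=1.54,interpolation=2)
cv2.imwrite("pics/m9.png",np.hstack([A,B])[:,:,::-1])
E
```

```text
[437.85 317.51 182.4 ] 56.6
[102 104  61  66  65  65  77  93  93  72  86 123 133 104  66  69  71  72
  74  74  73  75  77  63  62  59  54  93 163 153 153 155 149  89  77  78
  63  27  35  36]
[104 105 107 108 109  64  67  68  68  73  96  94  90  68 109 144 123  79
  71  72  72  79  81  79  81  82  67  68  62  59  55 156 164 158 159 163
 162  18  34  36]
```

View pics/m9.png

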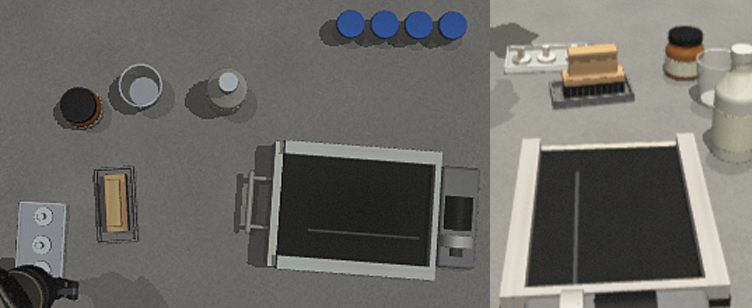

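Drawer flush with the bed edge, bed empty, brush standing in its tray, plugs stem-up and the bystanders in place. Handing in.

```bash
python3 -c "
from rig import r
print(r.hand_in())"
```

```text
the job is handed in; nothing more can be done
None
```

The job is done and handed in at about 57 s: three plugs set stem-up in their tray, all five chunks swept into the drawer and it pushed to its stop, brush back on its bristles, bottle, jar and cup left alone; one brief 42 N upward force showed while lowering onto the drawer handle (what it touched is unknown).

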